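# Free the caught gate hinge from the drawer

### The arm

A 6-joint arm with a two-finger parallel gripper is mounted at the origin on the work surface. World frame = base frame: x ahead of the robot, y to its left, z up, the work surface at z = 0. Lengths are in m, angles in rad, forces in N, time in s.
With the tool pointing down it reaches from about 0.375 to 0.925 m from the base axis. Payload 5.7 kg.
Tool frame: the origin (TCP) lies at the very end of the fingers, on their centre line; the grasp point (between the pads) lies 19 mm behind it (env.tcp_to_grasp is the distance from the TCP to the grasp point, in m); z points along the fingers, y is the line along which they close (so a half turn about z gives the same grasp; the last joint's range is limited). The gripper opens to 85 mm and grips with 20 to 120 N. Pads are 22 mm wide; open, the fingers measure 114 mm over their backs; the gripper's body (76 mm by 85 mm) begins 54 mm behind the grasp point. The pads swing forward as they close: fully open they stand 13 mm farther back than shut.
Start: joints at [1.108, 0.359, 1.51, -0, 1.272, -0.115], TCP at [0.204, 0.564, 0.201] pointing down, gripper open.
Joint ranges: [-2.97, 2.97], [-1.01, 2.36], [0.21, 2.38], [-0.96, 4.11], [0.2, 2.71], [-2.98, 2.98]. Speed limits (rad/s): [2.39, 2.39, 3.14, 3.14, 3.14, 3.14].

### API

Orientations are given as a unit quaternion [x, y, z, w].
In Python, from bench import env gives the robot as it stands. The module is installed in compiled form; this text tells all that it offers.
- The arm moves only by the shell command python3 -m pendant 'ROWS' [FORCE]. ROWS is JSON, a list of rows, each an object with "slide": the shift along the world's x, y, z in units of 40 mm (1.0 is 40 mm), a list of three; "angular": the turn, a rotation vector about the world's x, y, z in degrees, a list of three; "hand": the opening, from 0 (shut) to 1 (fully open). In form: [{"slide": [tx, ty, tz], "angular": [wx, wy, wz], "hand": hand}, ...]. A call has 1 to 12 rows; each row shifts and turns the commanded pose from where the row before left it; what a row does not reach is not made up. A row lasts 1/12 s, in which the tool goes at most 41.7 mm and 7.16 degrees, less where a joint would pass 70% of its speed; a pose out of reach is approached as far as the arm can. A call is refused whole if a number of a shift passes 1 or a number of a turn 7.16, either way. A call with a gripper value outside its range is refused whole. The fingers move at their own pace and stop on an object; FORCE is the grip in N (left out, the last holds). Time passes only in rows, so rows that do not move let the fingers close. It gives the time, the measured TCP pose, the force, the opening and the grip force at its end, in the units of the state.
- env.observe(): the state, without advancing time (a new reading comes with each control period).
- env.camera(name): name is "scene" or "top" or "wrist"; returns a dict with "img" (384x512x3 uint8, red, green, blue), "fx", "fy", "cx", "cy" (pixels), "extrinsics" (4x4, takes a point from camera to world coordinates); the wrist camera has in their place "T_tool_cam" (4x4, takes a point from camera to tool coordinates, whose origin is the TCP and whose axes are the flange's). Camera axes: x right, y down, z forward; pixel columns grow to the right and rows downward; lengths in m; the calibration is good to about 2 mm. A picture is of the moment at which its call begins: read the wrist's pose just before it. There is no depth.
- env.finish_job(): hands the job in; it is judged then, once.
Trained networks look in a picture, given as the dict that the camera call returned (one of the last four; its "shot" number tells which), for a name from the list of things; names that differ only in an ending like _2 or _b are one class to them, and where a whole thing is asked for, a point or a joint stands for the part that bears it (a point fixed in the world has none). Each returns a list of dicts, best first, with "conf" (0 to 1); they miss things now and then, are a little off and sometimes report something else, mostly with a low value. They report only what shows in the picture. A call takes as long as a camera call. They do not tell look-alikes from the thing itself.
- env.find_in(picture, target): "position" ([column, row] in pixels, amid what is visible of it).
The state is a dict: "time_s": time; "joint_positions": joint angles; "dq": joint speeds; "effort": joint torques, N m; "tcp_pos": TCP position; "ee_rot": TCP orientation; "ft_force": force on the tool from outside, world axes, zero at the start; "wrist_torque": the same for the moment, N m; "grip_width": finger opening in m; "finger_force": force on a finger pad.
Only numpy, scipy, OpenCV 4.12 (cv2) and the standard library are available. Lean on these libraries where they do the work, as an engineer would, in place of code of your own. Each camera call takes 0.05 s, during which the arm holds its last target. There are 200 camera calls.

### The job

The grey gate hinge lies askew in the shallow cedar drawer with both ends caught under the side slats. Turn it, still down in the drawer, until it lies in line with the drawer's long sides, lift it out, and lay it flat, lengthwise, in the middle of the empty slatted board. Leave the tyre lever on the other board where it is.

Things in the scene. Friction and masses are not known exactly. Their poses are not given: they have to be found in the camera images.
- hinge_mid (a point): Grey steel strap gate hinge, about 0.4 kg (sizes in mm): flat strap 220 long (x) x 28 wide (y) x 6 thick; raised knuckle in the middle, 36 long x 30 wide (y, gripped across), 20 high from the underside. Point: middle of the knuckle, 10 above the underside; z up. Lies flat on the drawer floor, turned 33 to 38 degrees counter-clockwise (from above) from the drawer's x, both ends under the slats.
- drawer: Fixed open cedar drawer (mm): 316 long (x) x 184 wide (y) x 44 high, knob on the +y side. Origin: centre of underside. Floor and walls 8 thick. Slats along both long sides overhang the inside by 24, from 22 above the floor up to the rim, leaving a 300 x 120 opening; the hinge clears it within 20 degrees of x. Small loose things in the +x -y and -x +y corners: turn the hinge clockwise, the short way.
- spare_board: Fixed empty cedar board of three slats, 260 long (its x axis) x 110 wide (y), top surface 22 mm above the table. Origin at the centre of its underside (on the table), z up.
- lever_mid (a point): Steel tyre lever, about 200 long (its x axis), 20 wide, 8 thick, lying on a second board like the empty one, beside a small blue clip. This point is at its middle, 4 mm above its underside.
Things that resemble listed ones, but are neither listed nor needed, are in the scene too. Of the things that look like the part that bears hinge_mid, the larger one is meant.

How it is judged:
On the way:
1. the hinge is turned in line with the drawer's long sides (within 15 degrees) while still down in the drawer (angle between the x axis of hinge_mid and the x axis of drawer, either way round below 0.262 rad and z of hinge_mid in the frame of drawer below 0.045 m and horizontal distance between hinge_mid and drawer below 0.06 m), for 0.1 s.
At the end, for the whole second after the job is handed in: The hinge lies at rest, knuckle up and flat (within 8 degrees) on the empty board, its middle within 25 mm of the board's middle and its length within 15 degrees of the board's length; the tyre lever is within 20 mm of where it was (horizontal distance between hinge_mid and spare_board below 0.025 m and z of hinge_mid in the frame of spare_board between 0.026 and 0.04 m and angle between the x axis of hinge_mid and the x axis of spare_board, either way round below 0.262 rad and angle between hinge_mid's own z axis and vertical below 0.15 rad and distance of lever_mid from where it was at the start of the episode below 0.02 m); the robot touches nothing.
It fails at once if the tyre lever is moved by more than 20 mm (distance of lever_mid from where it was at the start of the episode above 0.02 m).
It also fails if it takes over 40 s, if anything falls off the work surface, if the arm or the gripper's body presses on something with over 40 N, if the wrist force passes 120 N, or if a joint passes its speed limit or range.

## Working session

There is one attempt and no reset: what is moved stays moved. The work goes in short steps, Python scripts to look and compute and a shell command to move; the robot and the scene stay as the last step left them, time stands still between calls to the robot, and variables do not carry over. Pictures are saved under pics/ and viewed, at most 10 in all, crops included, and the job is handed in when it is done.

```bash
mkdir -p pics; cat > h.py <<'E'
import numpy as np, cv2
from bench import env
from scipy.spatial.transform import Rotation as R
def ray(c,p,T=None):
    T=np.array(c["extrinsics"]) if T is None else T
    d=T[:3,:3]@np.array([(p[0]-c["cx"])/c["fx"],(p[1]-c["cy"])/c["fy"],1.])
    return T[:3,3],d
def at(c,p,z,T=None):
    o,d=ray(c,p,T); return (o+d*(z-o[2])/d[2]).round(4)
def wristT(c,s):
    T=np.eye(4);T[:3,:3]=R.from_quat(s["ee_rot"]).as_matrix();T[:3,3]=s["tcp_pos"]
    return T@np.array(c["T_tool_cam"])
def save(c,n,s=1.5): cv2.imwrite("pics/"+n,cv2.resize(c["img"][:,:,::-1],None,fx=s,fy=s,interpolation=2))
E
python3 - <<'E'
from h import *
for n in ("top","scene"):
    c=env.camera(n); save(c,n+"0.png")
    for t,z in (("hinge_mid",.02),("drawer",.03),("spare_board",.022),("lever_mid",.026)):
        print(n,t,[(np.round(r["position"],0).tolist(),round(r["conf"],2),at(c,r["position"],z).tolist()) for r in env.find_in(c,t)])
s=env.observe();print(s["tcp_pos"],s["ee_rot"],s["grip_width"],s["time_s"])
E
```

```text
top hinge_mid [([196.0, 189.0], 0.97, [0.4836, 0.1782, 0.02]), ([112.0, 280.0], 0.81, [0.2698, 0.3617, 0.02])]
top drawer [([188.0, 183.0], 0.79, [0.4964, 0.195, 0.03])]
top spare_board [([367.0, 224.0], 0.71, [0.4113, -0.2188, 0.022]), ([196.0, 186.0], 0.4, [0.4911, 0.1775, 0.022]), ([190.0, 181.0], 0.22, [0.502, 0.1926, 0.022])]
top lever_mid [([354.0, 133.0], 0.93, [0.6232, -0.1897, 0.026])]
scene hinge_mid [([289.0, 241.0], 0.92, [0.4898, 0.1898, 0.02]), ([409.0, 240.0], 0.56, [0.279, 0.3692, 0.02])]
scene drawer [([290.0, 248.0], 0.59, [0.505, 0.2079, 0.03])]
scene spare_board [([209.0, 128.0], 0.84, [0.4113, -0.2088, 0.022])]
scene lever_mid [([149.0, 172.0], 0.79, [0.6222, -0.1854, 0.026]), ([292.0, 238.0], 0.35, [0.4821, 0.1915, 0.026])]
[0.20450607 0.5640305  0.20073686] [ 1.73054732e-01  9.84912206e-01 -7.12957047e-05 -2.72027491e-05] 0.0853268878153994 0.5
```

View pics/top0.png

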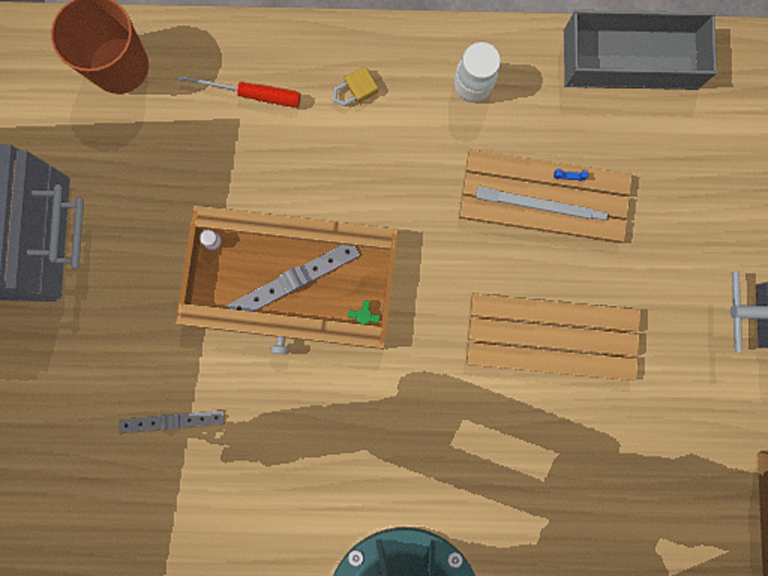

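The top view shows the drawer (rim corners about (195,207), (397,229), (385,348), (178,322) at 1.5x). The askew hinge runs (232,307) to (355,250). The empty board is at about (555,337), the lever is on the other board, and a small look-alike hinge lies at (172,422).

```bash
python3 - <<'E'
from h import *
c=env.camera("top")
f=lambda L,z:np.array([at(c,(u/1.5,v/1.5),z) for u,v in L])
d=f([(195,207),(397,229),(385,348),(178,322)],.044);b=f([(473,294),(641,309),(636,380),(468,364)],.022)
h=f([(232,307),(355,250),(294,279)],.014)
ang=lambda v:np.degrees(np.arctan2(v[1],v[0]))
print("drawer",d.mean(0),ang(d[0]-d[1]),ang(d[3]-d[2]),np.linalg.norm(d[0]-d[1]))
print("board",b.mean(0),ang(b[0]-b[1]),ang(b[3]-b[2]))
print("hinge",h,ang(h[0]-h[1]))
s=env.observe();print("tool",R.from_quat(s["ee_rot"]).as_matrix().round(3))
print(np.array(env.camera("wrist")["T_tool_cam"]).round(3))
E
```

```text
drawer [0.491825 0.18275  0.044   ] 84.93545551294268 84.06941716734624 0.3115161954056322
board [ 0.40965  -0.225775  0.022   ] 86.10100354712849 85.7874578783728
hinge [[0.4453 0.273  0.014 ]
 [0.5392 0.0841 0.014 ]
 [0.4912 0.1782 0.014 ]] 116.43143819590988
tool [[-0.94   0.341 -0.   ]
 [ 0.341  0.94  -0.   ]
 [ 0.    -0.    -1.   ]]
[[ 0.001 -0.955 -0.298  0.076]
 [ 1.     0.001  0.     0.   ]
 [ 0.    -0.298  0.955 -0.173]
 [ 0.     0.     0.     1.   ]]
```

```bash
python3 -m pendant '[{"slide":[0.5,-0.69,0],"angular":[0,0,-3.5],"hand":1},{"slide":[0.5,-0.69,0],"angular":[0,0,-3.5],"hand":1},{"slide":[0.5,-0.69,0],"angular":[0,0,-3.5],"hand":1},{"slide":[0.5,-0.69,0],"angular":[0,0,-3.5],"hand":1},{"slide":[0.5,-0.69,0],"angular":[0,0,-3.5],"hand":1},{"slide":[0.5,-0.69,0],"angular":[0,0,-3.5],"hand":1},{"slide":[0.5,-0.69,0],"angular":[0,0,-3.5],"hand":1},{"slide":[0.5,-0.69,0],"angular":[0,0,-3.5],"hand":1},{"slide":[0.5,-0.69,0],"angular":[0,0,-3.5],"hand":1},{"slide":[0.5,-0.69,0],"angular":[0,0,-3.5],"hand":1},{"slide":[0.5,-0.69,0],"angular":[0,0,-3.5],"hand":0.8},{"slide":[0.5,-0.69,0],"angular":[0,0,-3.5],"hand":0.7}]'
python3 -m pendant '[{"slide":[0.5,-0.69,0],"angular":[0,0,0],"hand":0.7},{"slide":[0.5,-0.69,0],"angular":[0,0,0],"hand":0.7},{"slide":[0,0,0],"angular":[0,0,0],"hand":0.7}]'
python3 - <<'E'
from h import *
s=env.observe();c=env.camera("wrist");save(c,"w1.png");T=wristT(c,s)
print(s["tcp_pos"],R.from_quat(s["ee_rot"]).as_matrix().round(3).tolist(),s["time_s"])
for r in env.find_in(c,"hinge_mid"):print(r["position"],r["conf"],at(c,r["position"],.022,T))
E
```

```text
time_s: 1.6
tcp_pos: [0.4453, 0.2314, 0.201]
ee_rot: [0.516, 0.857, 0.0, 0.0]
ft_force: [0.6, 0.1, -0.4]
grip_width: 0.0634
finger_force: 0.0
time_s: 1.85
tcp_pos: [0.4887, 0.1733, 0.2012]
ee_rot: [0.516, 0.857, 0.0, 0.002]
ft_force: [1.6, 0.2, 0.8]
grip_width: 0.0596
finger_force: 0.0
[0.48868188 0.1732869  0.2011858 ] [[-0.467, 0.884, 0.004], [0.884, 0.467, -0.002], [-0.003, 0.002, -1.0]] 1.85
[256.4, 156.1] 0.63 [0.4841 0.1906 0.022 ]
[123.1, 361.4] 0.6 [ 0.4501 -0.2098  0.022 ]
```

View pics/w1.png

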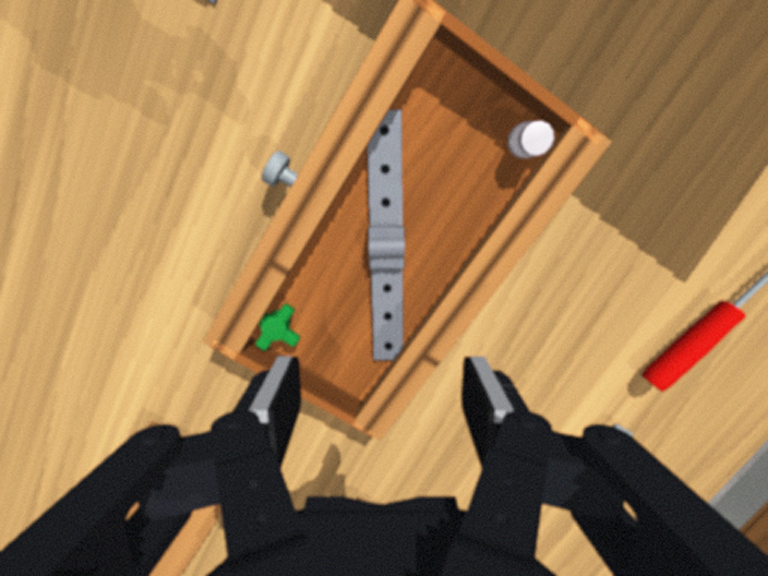

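The wrist view shows the hinge nearly in line with tool x, with the knuckle at about (386,248) and the holes from (384,130) to (388,345), all at 1.5x. The green clip and the white cap are in the corners as described.

```bash
python3 - <<'E'
from h import *
s=env.observe();c=env.camera("wrist");T=wristT(c,s)
f=lambda L,z:np.array([at(c,(u/1.5,v/1.5),z,T) for u,v in L])
h=f([(384,130),(388,345)],.014);k=f([(386,248),(386,228),(386,270)],.025);ang=lambda v:np.degrees(np.arctan2(v[1],v[0]))
print(h,h.mean(0),ang(h[0]-h[1]),k)
d=f([(425,5),(600,135),(375,433),(212,342)],.044);print(d.mean(0),ang(d[0]-d[3]),ang(d[1]-d[2]))
print(ang(R.from_quat(s["ee_rot"]).as_matrix()[:,0]))
E
```

```text
[[0.4403 0.2675 0.014 ]
 [0.5328 0.1023 0.014 ]] [0.48655 0.1849  0.014  ] 119.24565790634674 [[0.4862 0.185  0.025 ]
 [0.4782 0.2    0.025 ]
 [0.4953 0.168  0.025 ]]
[0.490125 0.190575 0.044   ] 82.92374995755581 84.9868862449642
117.90538828001739
```

```bash
python3 -m pendant '[{"slide":[-0.05,0.27,-0.8],"angular":[0,0,1],"hand":0.7},{"slide":[0,0,-0.8],"angular":[0,0,0],"hand":0.7},{"slide":[0,0,-0.8],"angular":[0,0,0],"hand":0.7},{"slide":[0,0,-0.8],"angular":[0,0,0],"hand":0.7},{"slide":[0,0,-0.8],"angular":[0,0,0],"hand":0.7},{"slide":[0,0,-0.4],"angular":[0,0,0],"hand":0.7},{"slide":[0,0,-0.3],"angular":[0,0,0],"hand":0.7},{"slide":[0,0,0],"angular":[0,0,0],"hand":0.7}]' 60
python3 -m pendant '[{"slide":[0,0,0],"angular":[0,0,0],"hand":0.3},{"slide":[0,0,0],"angular":[0,0,0],"hand":0.2},{"slide":[0,0,0],"angular":[0,0,0],"hand":0.1},{"slide":[0,0,0],"angular":[0,0,0],"hand":0},{"slide":[0,0,0],"angular":[0,0,0],"hand":0},{"slide":[0,0,0],"angular":[0,0,0],"hand":0}]' 60
```

```text
time_s: 2.67
tcp_pos: [0.4793, 0.1892, 0.0104]
ee_rot: [0.506, 0.862, -0.002, -0.002]
ft_force: [-0.3, -0.8, 0.4]
grip_width: 0.0595
finger_force: 0.0
time_s: 3.17
tcp_pos: [0.4829, 0.1885, 0.0134]
ee_rot: [0.507, 0.862, 0.0, 0.0]
ft_force: [0.4, 0.1, -0.6]
grip_width: 0.0
finger_force: 0.0
```

```bash
python3 - <<'E'
from h import *
c=env.camera("wrist");a=env.camera("scene")
im=np.hstack([cv2.resize(c["img"],(400,300)),cv2.resize(a["img"][170:320,190:390],(400,300))])
cv2.imwrite("pics/w2.png",im[:,:,::-1])
s=env.observe();print(s["tcp_pos"],s["grip_width"],s["finger_force"],s["time_s"])
print([(r["position"],r["conf"]) for r in env.find_in(a,"hinge_mid")])
E
```

```text
[0.48273568 0.18842987 0.01312195] -0.00016480593550346201 0.0 3.2667
[([289.9, 242.0], 0.7), ([411.0, 241.2], 0.66)]
```

View pics/w2.png

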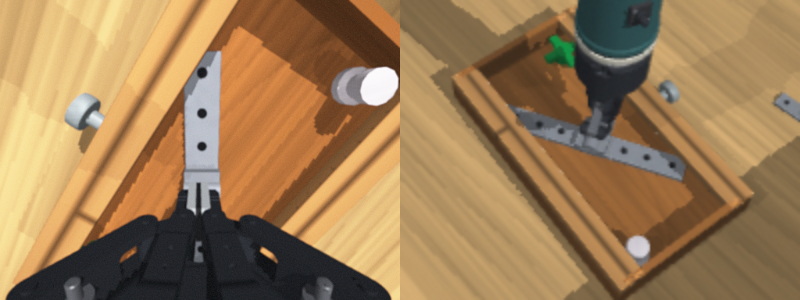

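The wrist view (left) shows the shut fingertips at about (200,185), over the knuckle. In the scene crop (right) the hinge hasn't moved and the tips are at about (597,135). I'll check the true tip height.

```bash
python3 - <<'E'
from h import *
s=env.observe();c=env.camera("wrist");a=env.camera("scene");t=env.camera("top")
p=np.array(s["tcp_pos"]);print(s["tcp_pos"],env.tcp_to_grasp,c["fx"],s["joint_positions"],s["ft_force"])
def proj(c,T,p):
    q=np.linalg.inv(T)@np.append(p,1);return (c["fx"]*q[0]/q[2]+c["cx"],c["fy"]*q[1]/q[2]+c["cy"],q[2])
for dz in (0,.019,.03):
    q=p+[0,0,dz];print(dz,np.round(proj(c,wristT(c,s),q),1),np.round(proj(a,np.array(a["extrinsics"]),q),1))
w=c["img"][150:350,156:356];v=a["img"][200:270,255:325]
cv2.imwrite("pics/w3.png",np.hstack([cv2.resize(w,(400,400),interpolation=2),cv2.resize(v,(400,400),interpolation=2)])[:,:,::-1])
E
```

```text
[0.48265965 0.18839168 0.01299161] 0.0187 277.5781219402047 [ 2.38761593e-01  4.94502746e-01  1.87173376e+00 -5.22628956e-06
  7.75057585e-01 -2.68430264e-01] [-0.53938285 -1.57825413 -0.1466538 ]
0 [2.534e+02 2.260e+02 2.000e-01] [290.3 240.4   1. ]
0.019 [2.534e+02 2.385e+02 2.000e-01] [290.8 236.5   1. ]
0.03 [2.534e+02 2.471e+02 2.000e-01] [291.1 234.1   1. ]
```

View pics/w3.png

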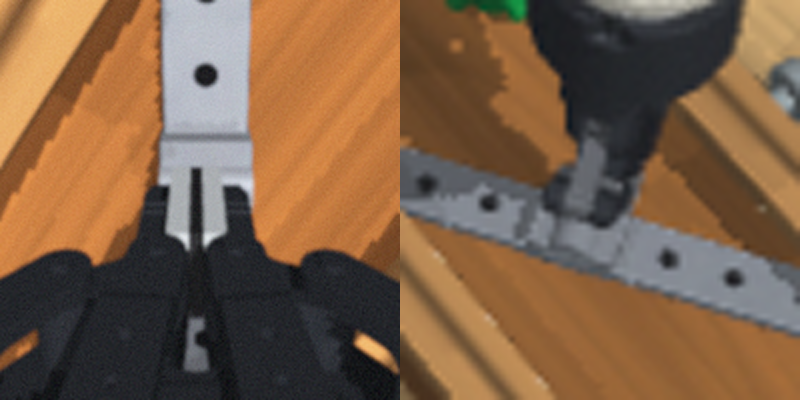

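The tips show at about pixel (254,235), about 12 mm above the TCP. They closed on top of the knuckle, and a few mm off along the hinge. I'll reopen, shift and go lower while watching the force.

```bash
python3 -m pendant '[{"slide":[0,0,0.3],"angular":[0,0,0],"hand":0.6},{"slide":[0.14,-0.11,0],"angular":[0,0,1],"hand":0.6},{"slide":[0,0,0],"angular":[0,0,0],"hand":0.6},{"slide":[0,0,0],"angular":[0,0,0],"hand":0.6},{"slide":[0,0,-0.3],"angular":[0,0,0],"hand":0.6},{"slide":[0,0,-0.1],"angular":[0,0,0],"hand":0.6},{"slide":[0,0,0],"angular":[0,0,0],"hand":0.6}]' 60
python3 -m pendant '[{"slide":[0,0,-0.1],"angular":[0,0,0],"hand":0.6},{"slide":[0,0,0],"angular":[0,0,0],"hand":0.6}]' 60
python3 - <<'E'
from h import *
s=env.observe();c=env.camera("wrist");a=env.camera("scene")
print(s["tcp_pos"],s["grip_width"],s["ft_force"])
w=c["img"][150:350,156:356];v=a["img"][200:270,255:325]
cv2.imwrite("pics/w4.png",np.hstack([cv2.resize(w,(400,400),interpolation=2),cv2.resize(v,(400,400),interpolation=2)])[:,:,::-1])
E
```

```text
time_s: 4.05
tcp_pos: [0.4865, 0.1838, 0.0076]
ee_rot: [0.5, 0.866, -0.001, -0.001]
ft_force: [0.7, 0.6, -0.2]
grip_width: 0.0507
finger_force: 0.0
time_s: 4.22
tcp_pos: [0.4876, 0.184, 0.0043]
ee_rot: [0.499, 0.866, -0.0, -0.0]
ft_force: [0.0, 0.3, 0.5]
grip_width: 0.0515
finger_force: 0.0
[0.48761156 0.18401681 0.00425827] 0.05150448502386693 [0.02547337 0.27347217 0.49919045]
```

View pics/w4.png

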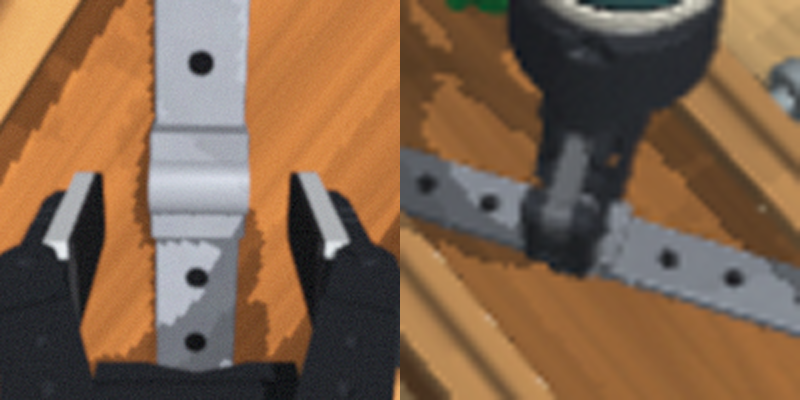

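The pads now straddle the knuckle (crop rows 130–235, pads around 172–245) with no contact yet. I'll go a little lower, then close.

```bash
python3 -m pendant '[{"slide":[-0.03,0.06,-0.08],"angular":[0,0,0],"hand":0.6},{"slide":[0,0,-0.07],"angular":[0,0,0],"hand":0.6},{"slide":[0,0,0],"angular":[0,0,0],"hand":0.5}]' 60
python3 -m pendant '[{"slide":[0,0,0],"angular":[0,0,0],"hand":0.4},{"slide":[0,0,0],"angular":[0,0,0],"hand":0.3},{"slide":[0,0,0],"angular":[0,0,0],"hand":0.2},{"slide":[0,0,0],"angular":[0,0,0],"hand":0.1}]' 60
```

```text
time_s: 4.57
tcp_pos: [0.4865, 0.1865, -0.0016]
ee_rot: [0.499, 0.866, -0.0, -0.0]
ft_force: [-1.1, 0.0, -0.2]
grip_width: 0.0428
finger_force: 0.0
time_s: 4.9
tcp_pos: [0.487, 0.1864, -0.0011]
ee_rot: [0.499, 0.866, 0.0, 0.0]
ft_force: [-0.4, 0.5, -0.1]
grip_width: 0.009
finger_force: 0.0
```

```bash
python3 - <<'E'
from h import *
s=env.observe();c=env.camera("wrist");a=env.camera("scene")
print(s["tcp_pos"],s["grip_width"],s["ft_force"],s["finger_force"],s["wrist_torque"],s["effort"])
w=c["img"][150:350,156:356];v=a["img"][200:270,255:325]
cv2.imwrite("pics/w5.png",np.hstack([cv2.resize(w,(400,400),interpolation=2),cv2.resize(v,(400,400),interpolation=2)])[:,:,::-1])
E
```

```text
[ 0.48701748  0.1864468  -0.0011162 ] 0.0089640657101303 [-0.43672111  0.48558379 -0.09086055] 0.0 [ 0.07965574 -0.00412014  0.0240917 ] [ 1.55769935e-02 -5.07614994e+01 -1.55237174e+01  3.68025276e-04
  2.82642053e-03 -5.56905668e-07]
```

View pics/w5.png

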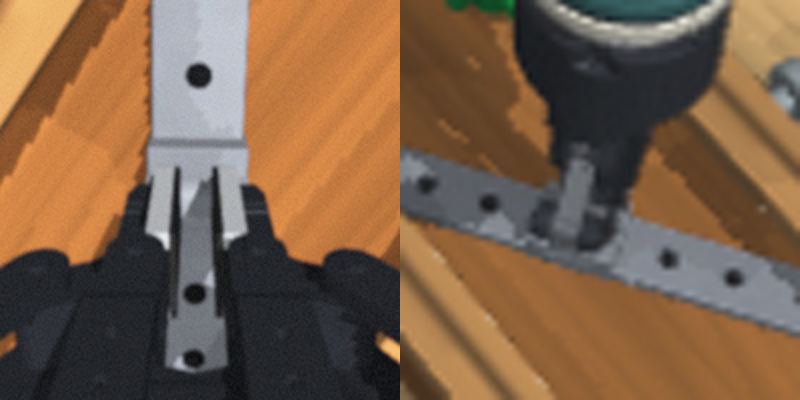

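The gap in pixels against the reported width puts the tips about 30 mm above the reported TCP. The missing floor contact at z = −1 mm agrees with that. I'll go lower still, in small force-checked steps.

```bash
python3 -m pendant '[{"slide":[0,0,0.1],"angular":[0,0,0],"hand":0.6},{"slide":[0,0,0],"angular":[0,0,0],"hand":0.6},{"slide":[0,0,0],"angular":[0,0,0],"hand":0.6},{"slide":[0,0,0],"angular":[0,0,0],"hand":0.6},{"slide":[0,0,-0.2],"angular":[0,0,0],"hand":0.6},{"slide":[0,0,-0.1],"angular":[0,0,0],"hand":0.6},{"slide":[0,0,0],"angular":[0,0,0],"hand":0.6}]' 40
python3 -m pendant '[{"slide":[0,0,-0.08],"angular":[0,0,0],"hand":0.6},{"slide":[0,0,0],"angular":[0,0,0],"hand":0.6}]'
python3 -m pendant '[{"slide":[0,0,0],"angular":[0,0,0],"hand":0.45},{"slide":[0,0,0],"angular":[0,0,0],"hand":0.35},{"slide":[0,0,0],"angular":[0,0,0],"hand":0.3},{"slide":[0,0,0],"angular":[0,0,0],"hand":0.28}]'
```

```text
time_s: 5.58
tcp_pos: [0.4859, 0.1862, -0.0104]
ee_rot: [0.499, 0.866, -0.001, -0.001]
ft_force: [-0.0, -0.1, -0.4]
grip_width: 0.0513
finger_force: 0.0
time_s: 5.75
tcp_pos: [0.4865, 0.1863, -0.0131]
ee_rot: [0.499, 0.866, -0.0, -0.0]
ft_force: [0.3, -0.3, -0.6]
grip_width: 0.0511
finger_force: 0.0
time_s: 6.08
tcp_pos: [0.4871, 0.1865, -0.0122]
ee_rot: [0.499, 0.866, 0.0, 0.0]
ft_force: [0.1, 0.4, 1.2]
grip_width: 0.0285
finger_force: 39.9
```

```bash
python3 -m pendant '[{"slide":[0,0,0],"angular":[0,0,0],"hand":0.5},{"slide":[0,0,0],"angular":[0,0,0],"hand":0.5},{"slide":[0,0,-0.08],"angular":[0,0,0],"hand":0.5},{"slide":[0,0,-0.07],"angular":[0,0,0],"hand":0.5},{"slide":[0,0,0],"angular":[0,0,0],"hand":0.5}]' 40
python3 -m pendant '[{"slide":[0,0,0],"angular":[0,0,0],"hand":0.4},{"slide":[0,0,0],"angular":[0,0,0],"hand":0.3},{"slide":[0,0,0],"angular":[0,0,0],"hand":0.2},{"slide":[0,0,0],"angular":[0,0,0],"hand":0.2}]' 70
```

```text
time_s: 6.5
tcp_pos: [0.4864, 0.1863, -0.0191]
ee_rot: [0.499, 0.866, -0.0, -0.0]
ft_force: [-0.2, 0.3, -0.5]
grip_width: 0.0426
finger_force: 0.0
time_s: 6.83
tcp_pos: [0.4868, 0.1864, -0.0183]
ee_rot: [0.499, 0.866, -0.0, -0.0]
ft_force: [-0.8, -0.4, 2.8]
grip_width: 0.0281
finger_force: 69.7
```

```bash
python3 -m pendant '[{"slide":[0,0,0.08],"angular":[0,0,0],"hand":0.2},{"slide":[0,0,0],"angular":[0,0,-2.5],"hand":0.2},{"slide":[0,0,0],"angular":[0,0,-5],"hand":0.2},{"slide":[0,0,0],"angular":[0,0,-5],"hand":0.2},{"slide":[0,0,0],"angular":[0,0,-5],"hand":0.2},{"slide":[0,0,0],"angular":[0,0,-5],"hand":0.2},{"slide":[0,0,0],"angular":[0,0,-5],"hand":0.2},{"slide":[0,0,0],"angular":[0,0,-5],"hand":0.2},{"slide":[0,0,0],"angular":[0,0,-3],"hand":0.2},{"slide":[0,0,0],"angular":[0,0,0],"hand":0.2},{"slide":[0,0,0],"angular":[0,0,0],"hand":0.2}]' 70
python3 - <<'E'
from h import *
c=env.camera("wrist");a=env.camera("scene");s=env.observe()
x=R.from_quat(s["ee_rot"]).as_matrix()[:,0];print(s["ft_force"],np.degrees(np.arctan2(x[1],x[0])))
cv2.imwrite("pics/w6.png",np.hstack([cv2.resize(c["img"],(400,300)),cv2.resize(a["img"][170:320,190:390],(400,300))])[:,:,::-1])
E
```

```text
time_s: 7.75
tcp_pos: [0.4867, 0.1864, -0.0153]
ee_rot: [0.739, 0.674, -0.0, -0.0]
ft_force: [-0.6, 0.4, -3.1]
grip_width: 0.0284
finger_force: 69.2
[ 0.20359609  0.56834524 -2.33763949] 84.66340573962773
```

View pics/w6.png

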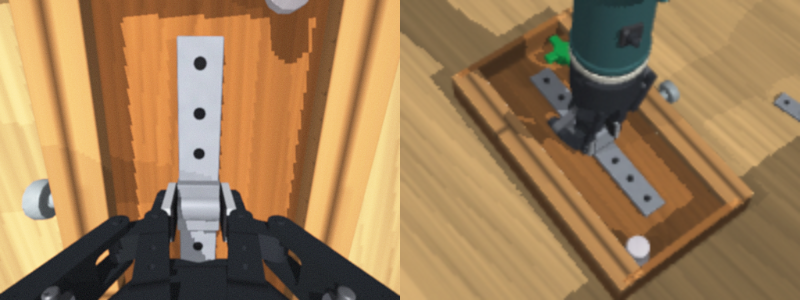

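The hinge is in line with the drawer (strap vertical at column 200 in the wrist view) and is held. I'll lift it and carry it over.

```bash
python3 -m pendant '[{"slide":[0,0,0.3],"angular":[0,0,0],"hand":0.2},{"slide":[0,0,0.6],"angular":[0,0,0],"hand":0.2},{"slide":[0,0,0.7],"angular":[0,0,0],"hand":0.2},{"slide":[0,0,0.7],"angular":[0,0,0],"hand":0.2},{"slide":[0,0,0.7],"angular":[0,0,0],"hand":0.2},{"slide":[0,0,0.3],"angular":[0,0,0],"hand":0.2},{"slide":[0,0,0],"angular":[0,0,0],"hand":0.2}]'
python3 -m pendant '[{"slide":[-0.08,-0.4,0],"angular":[0,0,1.3],"hand":0.2},{"slide":[-0.16,-0.8,0],"angular":[0,0,0],"hand":0.2},{"slide":[-0.16,-0.9,0],"angular":[0,0,0],"hand":0.2},{"slide":[-0.16,-0.9,0],"angular":[0,0,0],"hand":0.2},{"slide":[-0.17,-0.9,0],"angular":[0,0,0],"hand":0.2},{"slide":[-0.17,-0.9,0],"angular":[0,0,0],"hand":0.2},{"slide":[-0.17,-0.9,0],"angular":[0,0,0],"hand":0.2},{"slide":[-0.17,-0.9,0],"angular":[0,0,0],"hand":0.2},{"slide":[-0.17,-0.9,0],"angular":[0,0,0],"hand":0.2},{"slide":[-0.17,-0.9,0],"angular":[0,0,0],"hand":0.2},{"slide":[-0.16,-0.9,0],"angular":[0,0,0],"hand":0.2},{"slide":[-0.16,-0.9,0],"angular":[0,0,0],"hand":0.2}]'
python3 -m pendant '[{"slide":[0,0,0],"angular":[0,0,0],"hand":0.2},{"slide":[0,0,0],"angular":[0,0,0],"hand":0.2}]'
python3 - <<'E'
from h import *
s=env.observe();c=env.camera("wrist");t=env.camera("top");T=wristT(c,s)
print(s["tcp_pos"])
for r in env.find_in(c,"spare_board"):print("w",r["position"],r["conf"],at(c,r["position"],.022,T))
cv2.imwrite("pics/w7.png",np.hstack([cv2.resize(c["img"],(400,300)),cv2.resize(t["img"][150:300,270:470],(400,300))])[:,:,::-1])
E
```

```text
time_s: 8.43
tcp_pos: [0.4893, 0.1871, 0.1199]
ee_rot: [0.739, 0.673, 0.003, 0.002]
ft_force: [1.4, -0.3, -2.4]
grip_width: 0.0282
finger_force: 69.8
time_s: 9.43
tcp_pos: [0.4092, -0.2226, 0.1155]
ee_rot: [0.732, 0.681, -0.0, -0.001]
ft_force: [0.6, -0.4, -2.0]
grip_width: 0.0279
finger_force: 69.7
time_s: 9.6
tcp_pos: [0.41, -0.223, 0.1157]
ee_rot: [0.733, 0.68, -0.0, -0.001]
ft_force: [-0.2, 1.3, -2.7]
grip_width: 0.028
finger_force: 69.7
[ 0.40995355 -0.22304731  0.11565421]
w [222.3, 135.9] 0.62 [ 0.3843 -0.1696  0.022 ]
```

View pics/w7.png

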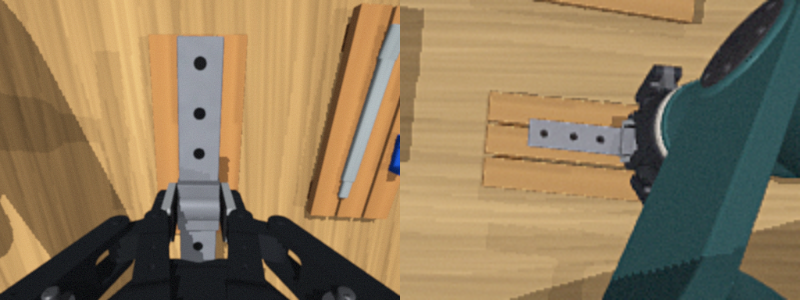

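The wrist view (left) shows the hinge over the board: board far-end corners at about (148,35) and (247,35), hinge far end at about (200,37). The lever is untouched on the right.

```bash
python3 - <<'E'
from h import *
s=env.observe();c=env.camera("wrist");T=wristT(c,s);k=1.28
f=lambda L,z:np.array([at(c,(u*k,v*k),z,T) for u,v in L])
b=f([(148,35),(247,35),(160,180),(232,160)],.022);z=s["tcp_pos"][2]+.032
h=f([(177,37),(223,37),(200,63),(199,154)],z)
ang=lambda v:np.degrees(np.arctan2(v[1],v[0]))
print(b,ang(b[0]-b[2]),ang(b[1]-b[3]));print(h,ang(h[2]-h[3]))
u=np.array([np.cos(np.radians(86)),np.sin(np.radians(86))])
print("board c",b[:2,:2].mean(0)-.13*u,"hinge c",h[:2,:2].mean(0)-.11*u,s["tcp_pos"])
E
```

```text
[[ 0.3637 -0.0877  0.022 ]
 [ 0.4728 -0.0954  0.022 ]
 [ 0.3556 -0.2623  0.022 ]
 [ 0.4528 -0.2406  0.022 ]] 87.3438527960429 82.15736923346489
[[ 0.405  -0.1167  0.1479]
 [ 0.4319 -0.1186  0.1479]
 [ 0.4175 -0.1318  0.1479]
 [ 0.4129 -0.1894  0.1479]] 85.43398596879766
board c [ 0.40918166 -0.22123333] hinge c [ 0.41077679 -0.22738205] [ 0.4100036  -0.22002665  0.11585804]
```

```bash
python3 -m pendant '[{"slide":[0,0.12,-0.3],"angular":[0,0,0],"hand":0.2},{"slide":[0,0,-0.6],"angular":[0,0,0],"hand":0.2},{"slide":[0,0,-0.6],"angular":[0,0,0],"hand":0.2},{"slide":[0,0,-0.6],"angular":[0,0,0],"hand":0.2},{"slide":[0,0,-0.4],"angular":[0,0,0],"hand":0.2},{"slide":[0,0,-0.2],"angular":[0,0,0],"hand":0.2},{"slide":[0,0,-0.1],"angular":[0,0,0],"hand":0.2},{"slide":[0,0,0],"angular":[0,0,0],"hand":0.2}]'
python3 -m pendant '[{"slide":[0,0,-0.08],"angular":[0,0,0],"hand":0.2},{"slide":[0,0,-0.05],"angular":[0,0,0],"hand":0.2},{"slide":[0,0,0],"angular":[0,0,0],"hand":0.2}]'
python3 -m pendant '[{"slide":[0,0,-0.03],"angular":[0,0,0],"hand":0.2},{"slide":[0,0,0],"angular":[0,0,0],"hand":0.2}]'
```

```text
time_s: 10.47
tcp_pos: [0.4108, -0.2159, 0.0044]
ee_rot: [0.732, 0.682, -0.0, -0.001]
ft_force: [0.4, 0.7, -2.5]
grip_width: 0.0284
finger_force: 69.6
time_s: 10.72
tcp_pos: [0.4114, -0.217, 0.0]
ee_rot: [0.732, 0.681, 0.0, 0.001]
ft_force: [0.7, -0.2, -3.6]
grip_width: 0.028
finger_force: 69.7
time_s: 10.88
tcp_pos: [0.4111, -0.217, -0.0013]
ee_rot: [0.732, 0.681, 0.0, 0.0]
ft_force: [0.7, -0.3, -2.8]
grip_width: 0.0279
finger_force: 69.7
```

```bash
python3 -m pendant '[{"slide":[0,0,-0.05],"angular":[0,0,0],"hand":0.2},{"slide":[0,0,0],"angular":[0,0,0],"hand":0.2}]'
python3 -m pendant '[{"slide":[0,0,-0.04],"angular":[0,0,0],"hand":0.2},{"slide":[0,0,0],"angular":[0,0,0],"hand":0.2}]'
```

```text
time_s: 11.05
tcp_pos: [0.4109, -0.2168, -0.0037]
ee_rot: [0.732, 0.681, -0.0, 0.0]
ft_force: [0.0, -0.4, -2.9]
grip_width: 0.0282
finger_force: 69.7
time_s: 11.22
tcp_pos: [0.411, -0.2169, -0.0043]
ee_rot: [0.732, 0.681, -0.0, 0.0]
ft_force: [-1.6, 1.9, 11.9]
grip_width: 0.0281
finger_force: 71.4
```

Touchdown (+12 N). I'll release, rise and check.

```bash
python3 -m pendant '[{"slide":[0,0,0.01],"angular":[0,0,0],"hand":0.4},{"slide":[0,0,0],"angular":[0,0,0],"hand":0.6},{"slide":[0,0,0],"angular":[0,0,0],"hand":0.7},{"slide":[0,0,0],"angular":[0,0,0],"hand":0.7},{"slide":[0,0,0.3],"angular":[0,0,0],"hand":0.7},{"slide":[0,0,0.8],"angular":[0,0,0],"hand":0.7},{"slide":[0,0,0.9],"angular":[0,0,0],"hand":0.7},{"slide":[0,0,0.9],"angular":[0,0,0],"hand":0.7},{"slide":[0,0,0.9],"angular":[0,0,0],"hand":0.7},{"slide":[0,0,0.9],"angular":[0,0,0],"hand":0.7},{"slide":[0,0,0],"angular":[0,0,0],"hand":0.7}]'
python3 - <<'E'
from h import *
s=env.observe();c=env.camera("wrist");T=wristT(c,s);save(c,"w8.png")
for r in env.find_in(c,"hinge_mid"):print("w",r["position"],r["conf"],at(c,r["position"],.036,T))
for r in env.find_in(c,"spare_board"):print("b",r["position"],r["conf"],at(c,r["position"],.022,T))
t=env.camera("top")
for r in env.find_in(t,"lever_mid"):print("lever",r["position"],r["conf"],at(t,r["position"],.026))
E
```

```text
time_s: 12.13
tcp_pos: [0.4148, -0.2195, 0.1897]
ee_rot: [0.732, 0.681, 0.001, 0.006]
ft_force: [1.3, -0.3, 0.7]
grip_width: 0.0599
finger_force: 0.0
w [249.1, 165.7] 0.8 [ 0.4118 -0.2094  0.036 ]
b [236.9, 152.6] 0.82 [ 0.3978 -0.1949  0.022 ]
lever [355.7, 133.4] 0.72 [ 0.6223 -0.1939  0.026 ]
```

View pics/w8.png

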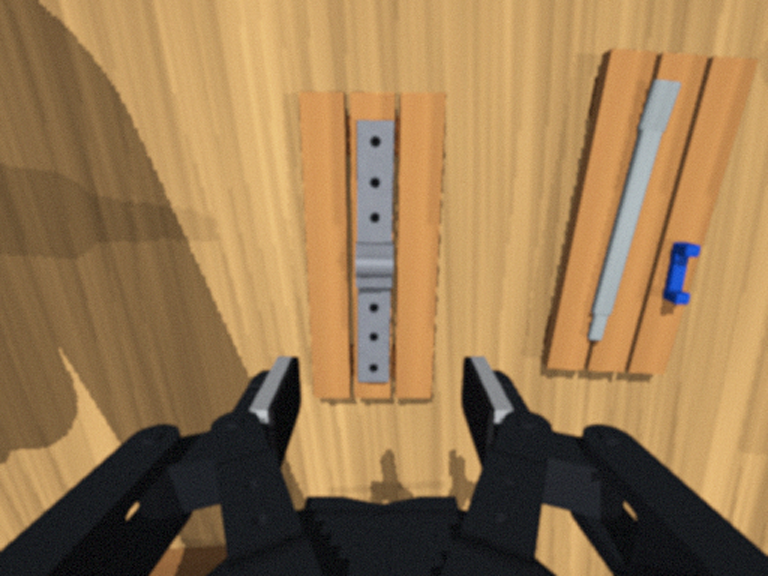

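The hinge lies flat along the middle slat. Its strap runs rows 120–382 and the board runs 92–400, so it is centred. The lever is unmoved.

```bash
python3 -c "from bench import env; print(env.finish_job())"
```

```text
the job is handed in; nothing more can be done
None
```

I turned the hinge in line inside the drawer, lifted it out and laid it flat and lengthwise in the middle of the empty board with the tyre lever left in place; I then handed the job in, and no verdict came back.

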